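# Lift the chocolate croissant off the baking tray with the tongs

### The job

Pick up the kitchen tongs, close them on the dark chocolate croissant on the baking tray and lift it, so that it hangs at least 10 cm above the tray. Touch the croissant only with the tongs, never with the gripper, and leave the other pastries where they lie. Finish while still holding: the gripper keeps squeezing the tongs and the croissant stays up between their jaws.

Things in the scene. Friction and masses are not known exactly. Their poses are not given: they have to be found in the camera images.
- tongs: Steel kitchen tongs, red grips and jaw pads, 0.13 kg, lying on their side on the bench right of the tray; arms open in the level plane. This body is the tail hinge block; its frame stays on the tongs' centre line. Origin: midway between the grip panels, on the underside. x along the centre line to the jaws, y to the left arm, z up. Reaches x -137 (loop) to +145 mm (jaw tips), z 0 to 31 mm.
- tongs_left: Left (+y) arm of the tongs: 3 mm thick, 16 mm tall (z 5 to 21 mm), with its red grip panel and jaw pad. Origin on its pivot (x -105, y +6 mm in tongs), level with the underside. Axes parallel to those of tongs when open, turning up to 0.15 rad as it closes. Both arms close together, mirrored.
- tongs_right: Right arm of the tongs, mirror image of the left. A spring holds the arms open: squeezing at the panels takes about 9 N at first, 13 N fully squeezed, and they spring open when let go. So the tongs can be lifted half squeezed (e.g. to 52 mm over the panels), the spring pressing the panels on the fingers. They balance near the panels.
- tongs_grip (a point): Midway between the two red grip panels, near half their height (13 mm above the tongs' underside). Panels 64 mm along the tongs, 30 mm tall (z 1 to 31 mm): take one with each finger, closing along the tongs' y. Over the outside of the panels: about 60 mm open, 41 mm closed on the croissant, 28 mm fully squeezed.
- tongs_mouth (a point): Midway between the two red jaw pads, on the centre line 122 mm ahead of tongs_grip, same height. Pads 40 mm long (along the tongs), 26 mm tall, 6 mm thick. Space between them: about 84 mm open, 67 mm with the panels squeezed to 52 mm, 15 mm fully squeezed. Open, they measure about 100 mm over the outside.
- choc: The chocolate croissant: dark brown, almost black, 105 mm long, 46 mm wide in the middle, 46 mm tall, 0.04 to 0.085 kg, tapering to both ends and bent slightly. Origin: centre of its flat underside. x along its length (roughly away from the robot), y across, z up. To be gripped across the middle of its width, the tongs lying along its length.
- choc_center (a point): Middle of the chocolate croissant, 23 mm above its underside.
- tray: Fixed aluminium baking tray, 300 mm (x) by 440 mm (y), floor 4 mm thick, upright rim 4 mm thick and 12 mm high over the bench. Origin: centre of its underside, on the bench. Croissants lie on it in the row nearer the robot, 90 mm from the near rim, 130 mm apart; buns in the row behind.
- plain_a: A plain golden croissant in the near row, same size and frame as the chocolate one. Leave it alone.
- plain_b: The other plain golden croissant in the near row, likewise. Leave it alone.
- bun_a: A round golden bun with a pale cross, 68 mm across, 39 mm tall, in the far row. Origin under its centre. Leave it alone.
- bun_b: The other such bun. Leave it alone.
Not all that is in view belongs to the job. Several things look just like the choc: the one meant starts farthest to the robot's right.

How it is judged:
By the outcome, as a careful person would: the job done as asked, in the order asked, and still so for the second after the job is handed in, while the arm keeps its last pose, push and grip.
It also fails if it takes over 43 s, if anything falls off the work surface, if the arm or the gripper's body presses on something with over 40 N, if the wrist force passes 120 N, or if a joint passes its speed limit or range.

### The arm

A 6-joint arm with a two-finger parallel gripper is mounted at the origin on the work surface. World frame = base frame: x ahead of the robot, y to its left, z up, the work surface at z = 0. Lengths are in m, angles in rad, forces in N, time in s.
With the tool pointing down it reaches from about 0.35 to 0.85 m from the base axis. Payload 8.1 kg.
Tool frame: the origin (TCP) lies at the very end of the fingers, on their centre line; the grasp point (between the pads) lies 19 mm behind it; z points along the fingers, y is the line along which they close (so a half turn about z gives the same grasp; the last joint's range is limited). The gripper opens to 93 mm and grips with 3 to 60 N. Pads are 15 mm wide; open, the fingers measure 128 mm over their backs; the gripper's body (75 mm by 188 mm) begins 65 mm behind the grasp point.
Start: joints at [1.176, 0.13, 1.488, -0, 1.523, -0.085], TCP at [0.183, 0.571, 0.219] pointing down, gripper open.
Joint ranges: [-2.96, 2.96], [-0.89, 2.26], [0.02, 2.5], [-1.34, 4.48], [0, 2.73], [-2.66, 2.66]. Speed limits (rad/s): [2.39, 2.39, 2.79, 3.14, 3.14, 3.14].

### API

Orientations are given as a unit quaternion [x, y, z, w].
In Python, from workcell import move_to, line_to, set_joints, move_gripper, sleep, solve_ik, get_obs, read_camera, IKError, sign_off gives the robot as it stands. The module is installed in compiled form; this text tells all that it offers. Calls block until the motion is done:
- move_to(position, orientation): joint-space move of the TCP to a pose.
- line_to(position, feed=0.15, orientation=None, force_limit=None): straight line of the TCP; orientation=None keeps the orientation; feed is the mean speed in m/s. With force_limit (N) it stops when the force on the tool has changed by that much, and returns True; else False.
- set_joints(angles): joint-space move.
- move_gripper(opening): finger opening in m; the grip force is fixed at half the most; returns when the fingers have stopped.
- sleep(seconds).
- solve_ik(position, orientation): joint angles nearest the present ones, or None.
- get_obs(): the state.
- read_camera(name): name is "scene" or "top" or "wrist"; returns a dict with "color" (384x512x3 uint8, red, green, blue), "camera_matrix" (3x3 intrinsics, pixels), "R" (3x3) and "t" (3): a world point X has camera coordinates R X + t. Camera axes: x right, y down, z forward; pixel columns grow to the right and rows downward; lengths in m; the calibration is good to about 2 mm. A picture is of the moment at which its call begins. There is no depth.
A pose or a line that the arm cannot do raises IKError and nothing moves.
- sign_off(): hands the job in; it is judged then, once.
The state is a dict: "time": time; "joint_pos": joint angles; "qvel": joint speeds; "tau": joint torques, N m; "ee_pos": TCP position; "orientation": TCP orientation; "force": force on the tool from outside, world axes, zero at the start; "torque": the same for the moment, N m; "gripper_width": finger opening in m; "grip_force": force on a finger pad.
Only numpy, scipy, OpenCV 4.12 (cv2) and the standard library are available. Lean on these libraries where they do the work, as an engineer would, in place of code of your own. Each camera call takes 0.05 s, during which the arm holds its last target. There are 200 camera calls.

## Working session

There is one attempt and no reset: what is moved stays moved. The work goes in short steps, each a Python script; the robot and the scene stay as the last script left them, time stands still between calls to the robot, and variables do not carry over. Pictures are saved under pics/ and viewed, at most 10 in all, crops included, and the job is handed in when it is done.

```bash
mkdir -p pics; python3 - <<'E'
from workcell import *
import cv2,numpy as np,pickle
d={n:read_camera(n) for n in("scene","top")}
pickle.dump(d,open("c0.pkl","wb"))
for n in d:
    cv2.imwrite(f"pics/{n}0.png",cv2.resize(d[n]["color"][...,::-1],(800,600),interpolation=cv2.INTER_CUBIC)); print(n,d[n]["camera_matrix"].round(1).tolist(),d[n]["R"].round(3).tolist(),d[n]["t"].round(3))
o=get_obs();print(o["time"],o["orientation"],o["gripper_width"])
E
```

```text
scene [[375.9, 0.0, 252.8], [0.0, 375.9, 191.2], [0.0, 0.0, 1.0]] [[0.781, 0.624, 0.003], [0.53, -0.661, -0.531], [-0.33, 0.416, -0.847]] [-0.349 -0.327  1.24 ]
top [[403.6, 0.0, 245.9], [0.0, 403.6, 194.0], [0.0, 0.0, 1.0]] [[-0.023, -1.0, 0.004], [-0.997, 0.022, -0.069], [0.069, -0.006, -0.998]] [-0.078  0.562  1.046]
0.1 [ 1.54277813e-01  9.88027180e-01 -7.80677075e-04 -1.96611538e-04] 0.0929742136630658
```

View pics/top0.png

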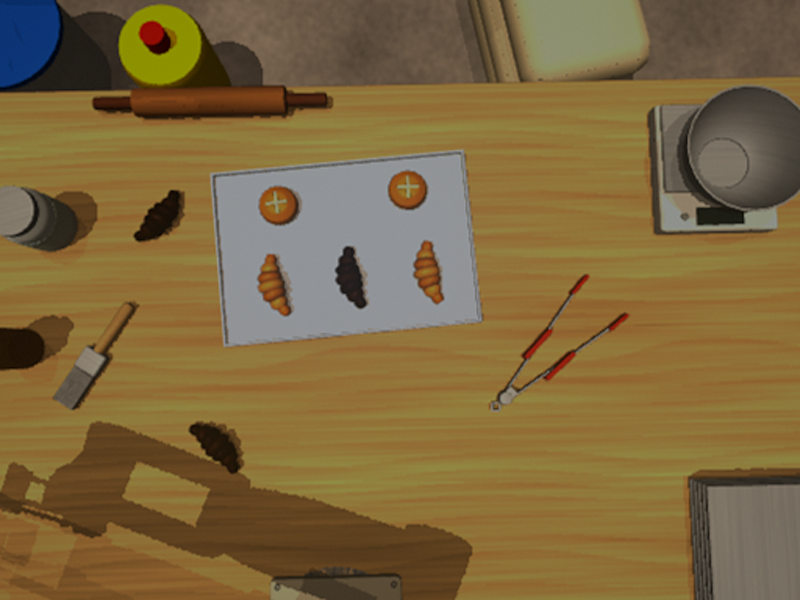

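View pics/scene0.png

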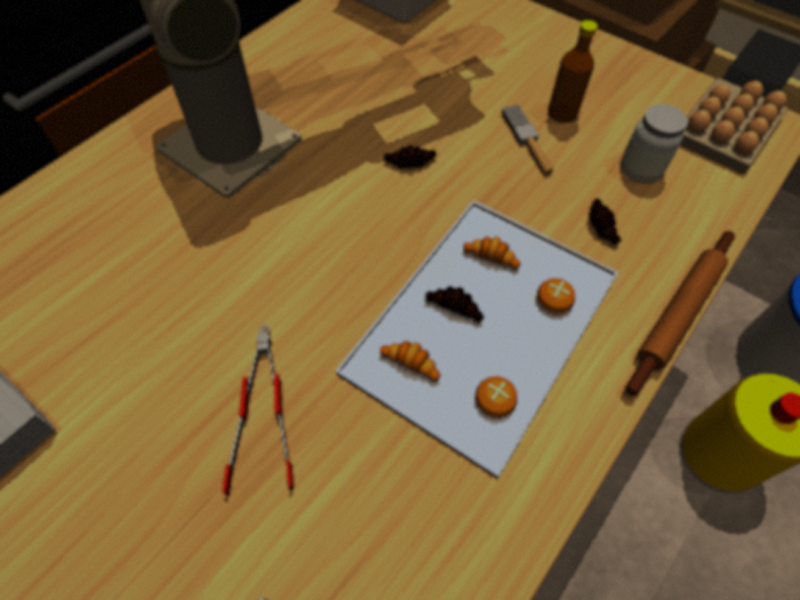

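The top view (800x600) shows three dark croissants, at (350,277) on the tray, (160,215) and (217,446) on the bench. The robot's right is the image right, so the one meant is (350,277), and it is also the only one on the tray. The tongs are at about (490–628, 275–410). In the scene view the target is at (455,302) and the tongs at about (260,410).

```bash
cat > h.py <<'E'
import numpy as np,cv2
def P(c): return c["camera_matrix"]@np.c_[c["R"],c["t"]]
def tri(a,pa,b,pb):
    X=cv2.triangulatePoints(P(a),P(b),np.float64(pa).reshape(2,1),np.float64(pb).reshape(2,1)).ravel();X=X[:3]/X[3]
    e=[np.linalg.norm((lambda q:q[:2]/q[2])(P(c)@np.r_[X,1])-p) for c,p in((a,pa),(b,pb))]
    return X,max(e)
def ray(c,p,z):
    d=c["R"].T@np.linalg.solve(c["camera_matrix"],[p[0],p[1],1]);o=-c["R"].T@c["t"]
    return o+d*(z-o[2])/d[2]
def proj(c,X): q=P(c)@np.r_[X,1]; return q[:2]/q[2]
def blobs(m,x0,y0,x1,y1,amin=8):
    k=np.zeros_like(m,np.uint8);k[y0:y1,x0:x1]=m[y0:y1,x0:x1]
    n,l,s,ce=cv2.connectedComponentsWithStats(k)
    return sorted([(int(s[i,4]),*ce[i].round(2)) for i in range(1,n) if s[i,4]>=amin],reverse=True)
def red(im):
    h=cv2.cvtColor(im,cv2.COLOR_RGB2HSV);return ((h[...,0]<6)|(h[...,0]>172))&(h[...,1]>150)&(h[...,2]>60)
E
python3 - <<'E'
from h import *;import pickle
d=pickle.load(open("c0.pkl","rb"));t,s=d["top"],d["scene"]
rt=blobs(red(t["color"]),300,160,420,270);rs=blobs(red(s["color"]),130,220,200,330)
print(rt);print(rs)
for a in rt:
    for b in rs:
        X,e=tri(t,a[1:],s,b[1:])
        if e<3: print(a,b,X.round(4),round(e,2))
dk=lambda im:im.max(2)<70
ct=blobs(dk(t["color"]),205,145,245,205);cs=blobs(dk(s["color"]),265,175,315,210)
print(ct,cs);X,e=tri(t,ct[0][1:],s,cs[0][1:]);print(X,e)
m=np.zeros((384,512),np.uint8);m[145:205,205:245]=dk(t["color"])[145:205,205:245]
ys,xs=np.nonzero(m);G=np.array([ray(t,p,.027)[:2] for p in np.c_[xs,ys]]);u,S,v=np.linalg.svd(G-G.mean(0));a=(G-G.mean(0))@v.T
print(G.mean(0),"yaw",np.arctan2(v[0,1],v[0,0]),np.ptp(a,0), (a.max(0)+a.min(0))/2@v+G.mean(0))
A=cv2.resize(t["color"][140:210,160:300],(800,400),interpolation=cv2.INTER_CUBIC);cv2.imwrite("pics/crop.png",A[...,::-1])
# tray corners
for p in((211,174),(463,151),(481,321),(226,345)): print(ray(t,np.array(p)*.64,.012).round(3))
E
```

```text
[(70, np.float64(343.76), np.float64(219.7)), (69, np.float64(358.39), np.float64(233.41)), (31, np.float64(395.74), np.float64(205.52)), (31, np.float64(370.58), np.float64(181.77))]
[(79, np.float64(155.86), np.float64(254.41)), (75, np.float64(177.04), np.float64(252.61)), (54, np.float64(144.94), np.float64(305.81)), (34, np.float64(184.94), np.float64(303.29))]
(70, np.float64(343.76), np.float64(219.7)) (75, np.float64(177.04), np.float64(252.61)) [ 0.4863 -0.3472  0.0191] 0.03
(69, np.float64(358.39), np.float64(233.41)) (79, np.float64(155.86), np.float64(254.41)) [ 0.4499 -0.3834  0.021 ] 0.16
(31, np.float64(395.74), np.float64(205.52)) (54, np.float64(144.94), np.float64(305.81)) [ 0.5209 -0.4851  0.0204] 0.25
(31, np.float64(370.58), np.float64(181.77)) (34, np.float64(184.94), np.float64(303.29)) [ 0.5856 -0.4237  0.0139] 0.13
[(441, np.float64(223.95), np.float64(177.55))] [(466, np.float64(291.17), np.float64(193.86))]
[ 0.60520105 -0.03389767  0.01699495] 0.039586814902804704
[ 0.60404636 -0.03443936] yaw -2.9268736393711707 [0.10446786 0.04208728] [ 0.60344696 -0.03179831]
[0.79  0.202 0.012]
[ 0.821 -0.234  0.012]
[ 0.526 -0.255  0.012]
[0.495 0.178 0.012]
```

View pics/crop.png

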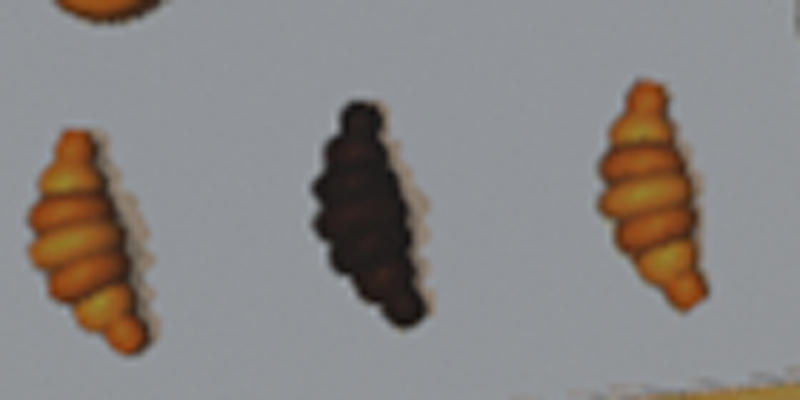

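The crop confirms the target: it is the only near-black croissant on the tray, between the two golden ones, and its axis yaw is about 0.215. Next I hover over the tongs, check IK for the pick and place poses, and take a wrist picture.

```bash
cat >> h.py <<'E'
def quat(y): return [np.cos(y/2),np.sin(y/2),0,0]
E
python3 - <<'E'
from h import *;from workcell import *;import pickle
for f in (0,np.pi,-np.pi):
    for n,p,y in(("pick",[.468,-.365,.15],-.808),("place",[.485,-.06,.15],.215),("placelow",[.485,-.06,.02],.215)):
        q=solve_ik(p,quat(y+f));print(f,n,None if q is None else np.round(q,2))
q=[solve_ik([.468,-.365,.15],quat(-.808+f)) for f in (0,np.pi)]
f=0 if q[0] is not None and abs(q[0][5])<2 else np.pi
move_to([.468,-.365,.17],quat(-.808+f));print("f",f,get_obs()["time"])
c=read_camera("wrist");pickle.dump(c,open("w1.pkl","wb"))
cv2.imwrite("pics/w1.png",c["color"][...,::-1]);print((-c["R"].T@c["t"]).round(3))
b=blobs(red(c["color"]),0,0,512,384,100)
for x in b: print(x,ray(c,x[1:],.016).round(4))
E
```

```text
0 pick [-0.75  0.15  1.59 -0.    1.4   1.63]
0 place [-0.23 -0.13  1.88 -0.    1.4   1.13]
0 placelow [-0.23  0.03  1.98 -0.    1.13  1.13]
3.141592653589793 pick [-0.75  0.15  1.59 -0.    1.4  -1.51]
3.141592653589793 place [-0.23 -0.13  1.88 -0.    1.4  -2.01]
3.141592653589793 placelow [-0.23  0.03  1.98 -0.    1.13 -2.01]
-3.141592653589793 pick [-0.75  0.15  1.59 -0.    1.4  -1.51]
-3.141592653589793 place [-0.23 -0.13  1.88 -0.    1.4  -2.01]
-3.141592653589793 placelow [-0.23  0.03  1.98 -0.    1.13 -2.01]
f 0 3.5167
[ 0.514 -0.412  0.336]
(579, np.float64(288.31), np.float64(180.53)) [ 0.4492 -0.3831  0.016 ]
(573, np.float64(233.0), np.float64(180.07)) [ 0.4877 -0.3468  0.016 ]
(384, np.float64(313.8), np.float64(40.35)) [ 0.521  -0.4863  0.016 ]
(365, np.float64(209.28), np.float64(39.8)) [ 0.5868 -0.4239  0.016 ]
```

View pics/w1.png

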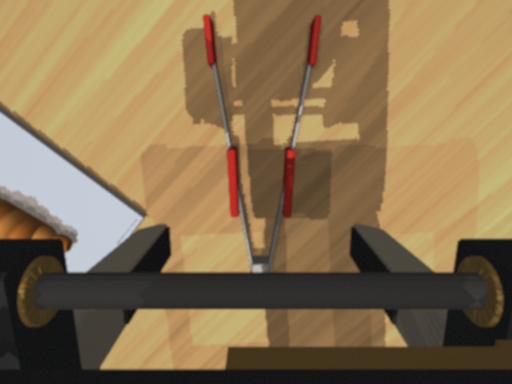

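The wrist view shows the tongs below, with panels at (233,180) and (288,181) and pads at (209,40) and (314,40). These agree with the triangulation to 2 mm. The bar across the bottom of the frame is part of the gripper. Next I grip the tongs half squeezed and lift.

```bash
python3 - <<'E'
from h import *;from workcell import *;import pickle
y=-.812;q=quat(y);p=[.4685,-.365]
line_to(p+[.06],feed=.2,orientation=q)
print(line_to(p+[.0035],feed=.06,force_limit=8))
move_gripper(.052);o=get_obs();print(o["time"],o["ee_pos"],o["gripper_width"],o["grip_force"],o["force"])
line_to(p+[.14],feed=.12);o=get_obs();print(o["time"],o["ee_pos"],o["gripper_width"],o["grip_force"],o["force"])
c=read_camera("wrist");pickle.dump(c,open("w2.pkl","wb"))
cv2.imwrite("pics/w2.png",c["color"][...,::-1])
b=blobs(red(c["color"]),0,0,512,384,60)
R=np.array([[np.cos(y),np.sin(y)],[-np.sin(y),np.cos(y)]])
for x in b: print(x,(R@(ray(c,x[1:],.14+.0125)[:2]-o["ee_pos"][:2])).round(4))
E
```

```text
False
6.1833 [ 0.46860213 -0.36510414  0.00359333] 0.05253229345318881 9.568942934274673 [ 0.81068497 -1.28069873  1.09423143]
7.475 [ 0.46796586 -0.36453657  0.13881488] 0.05265281826047426 9.173144549131393 [-0.0848549  -0.44528735 -0.76054006]
(1911, np.float64(308.55), np.float64(228.41)) [ 0.0116 -0.0227]
(1829, np.float64(211.29), np.float64(228.73)) [0.0114 0.0231]
(264, np.float64(306.95), np.float64(316.58)) [-0.0353 -0.0235]
(233, np.float64(212.76), np.float64(316.65)) [-0.0354  0.0239]
(209, np.float64(350.63), np.float64(4.53)) [ 0.1069 -0.0364]
(190, np.float64(169.47), np.float64(4.24)) [0.1071 0.0366]
```

View pics/w2.png

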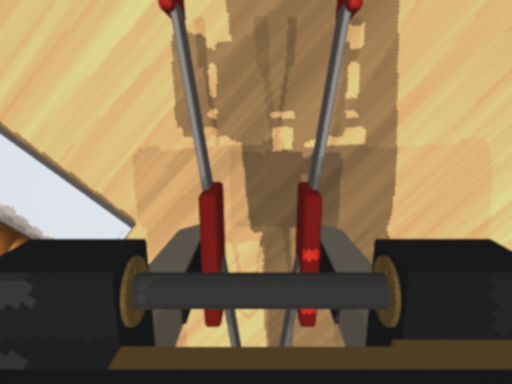

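The tongs are held symmetrically, with panels at (211,252) and (309,252) and pads at the top edge near (172,4) and (349,4). Next I hover over the croissant and check the pads with both fixed cameras.

```bash
python3 - <<'E'
from h import *;from workcell import *;import pickle
y=.215;d=np.array([np.cos(y),np.sin(y)]);C=np.array([.604,-.034]);g=C-.122*d
move_to([*g,.12],quat(y));o=get_obs();print(o["time"],o["ee_pos"],o["gripper_width"],o["grip_force"],o["force"])
k={n:read_camera(n) for n in("top","scene")};pickle.dump(k,open("c3.pkl","wb"))
t,s=k["top"],k["scene"]
a=blobs(red(t["color"]),150,130,300,260,10);b=blobs(red(s["color"]),200,100,380,300,10)
print(a);print(b)
for u in a:
    for v in b:
        X,e=tri(t,u[1:],s,v[1:])
        if e<2.5 and 0<X[2]<.25:print(u,v,X.round(4),round(e,2),"ahead/side",(X[:2]-g)@d,(X[:2]-g)@[-d[1],d[0]])
A=cv2.resize(t["color"][100:260,130:330],(500,400));B=cv2.resize(s["color"][100:260,200:320],(300,400));cv2.imwrite("pics/h3.png",np.hstack([A,B])[...,::-1])
E
```

```text
8.6917 [ 0.48520375 -0.06095022  0.12029659] 0.052377762569246485 9.173352420330048 [-0.32643561 -0.59764804 -1.00726364]
[(35, np.float64(206.31), np.float64(175.34)), (25, np.float64(237.12), np.float64(168.36))]
[(43, np.float64(288.81), np.float64(179.74)), (40, np.float64(301.9), np.float64(157.55)), (18, np.float64(252.67), np.float64(158.22)), (12, np.float64(261.83), np.float64(145.83))]
(35, np.float64(206.31), np.float64(175.34)) (40, np.float64(301.9), np.float64(157.55)) [0.5985 0.0022 0.1355] 0.23 ahead/side 0.12433977859545536 0.03649196716642163
(25, np.float64(237.12), np.float64(168.36)) (43, np.float64(288.81), np.float64(179.74)) [ 0.6127 -0.0714  0.136 ] 0.17 ahead/side 0.1225342512084344 -0.03837304343304208
```

View pics/h3.png

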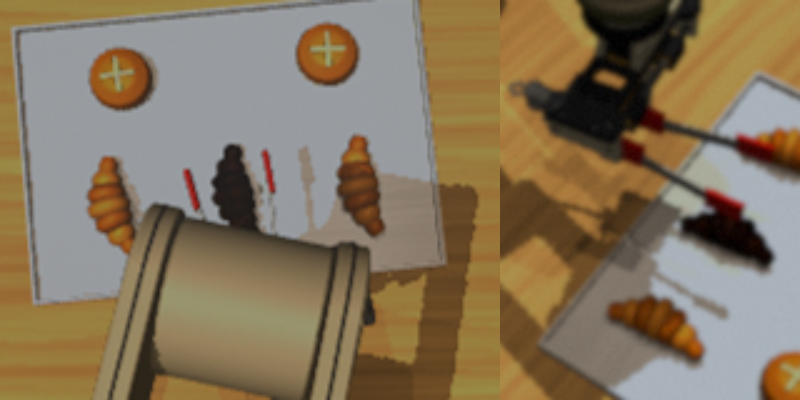

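The pads sit on either side of the dark croissant, at (192,190) and (268,172) in the left half of the picture. The mouth is 0.123 ahead of the grip, centred and level. Next I descend, close and lift.

```bash
python3 - <<'E'
from h import *;from workcell import *;import pickle
def st():
    o=get_obs();print(round(o["time"],2),o["ee_pos"].round(4),round(o["gripper_width"],4),round(o["grip_force"],1),o["force"].round(2))
p=get_obs()["ee_pos"];y=.215;C=np.array([.604,-.034])-.1225*np.array([np.cos(y),np.sin(y)])
print(line_to([*C,.018],feed=.06,force_limit=6));st()
move_gripper(0.0);sleep(.3);st()
line_to([*C,.05],feed=.04);st()
line_to([*C,.17],feed=.08);sleep(.3);st()
k={n:read_camera(n) for n in("top","scene")};pickle.dump(k,open("c4.pkl","wb"))
t,s=k["top"],k["scene"]
A=cv2.resize(t["color"][100:260,130:330],(500,400));B=cv2.resize(s["color"][80:240,200:320],(300,400));cv2.imwrite("pics/h4.png",np.hstack([A,B])[...,::-1])
E
```

```text
False
10.64 [ 0.4847 -0.0602  0.0184] 0.0528 9.2 [-0.78  0.   -0.54]
11.29 [ 0.4844 -0.0602  0.0181] 0.0412 30.0 [ 0.75 -0.51 -0.88]
12.24 [ 0.4841 -0.0601  0.0497] 0.041 30.0 [ 0.15  0.3  -2.36]
14.19 [ 0.4842 -0.0601  0.1698] 0.0414 30.0 [ 0.02 -0.52 -1.25]
```

View pics/h4.png

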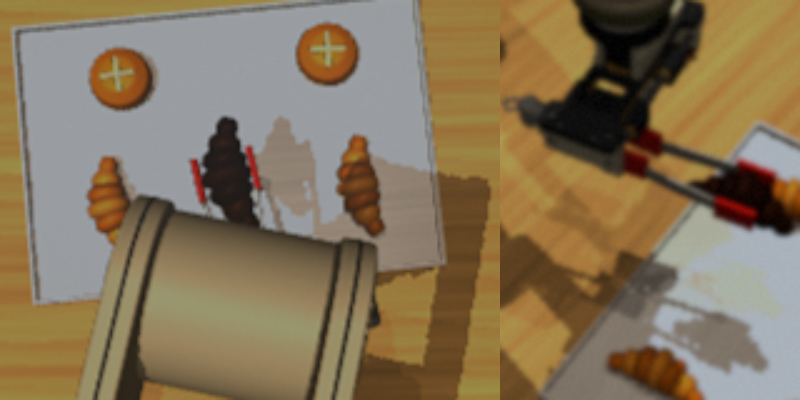

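The dark croissant hangs between the jaw pads (crop (225,170) in the left half, (755,195) in the right half). Its shadow falls clear on the tray, and the other pastries have not moved. Next I check that the hold is steady and the height sufficient, then hand in.

```bash
python3 - <<'E'
from h import *;from workcell import *;import pickle
sleep(1.0);t,s=read_camera("top"),read_camera("scene")
a=blobs(red(t["color"]),150,130,300,260,10);b=blobs(red(s["color"]),200,80,380,300,10)
Z=[]
for u in a:
    for v in b:
        X,e=tri(t,u[1:],s,v[1:])
        if e<2.5 and .05<X[2]<.3:Z.append(X[2]);print(X.round(4),round(e,2))
dk=lambda im:(im.max(2)<70)
k0=pickle.load(open("c4.pkl","rb"))["top"]
D=[blobs(dk(c["color"]),205,145,232,190)[0] for c in (k0,t)];print(D)
o=get_obs();print(o["time"],o["gripper_width"],o["grip_force"],o["force"])
if o["gripper_width"]>.038 and Z and min(Z)>.13 and np.hypot(D[0][1]-D[1][1],D[0][2]-D[1][2])<1.5: print(sign_off())
E
```

```text
[ 0.6002 -0.0086  0.1852] 0.35
[ 0.6095 -0.058   0.1876] 0.44
[(604, np.float64(220.91), np.float64(170.42)), (604, np.float64(220.94), np.float64(170.36))]
15.3917 0.04119115320182005 29.96190458536148 [ 0.77824148  0.10154308 -1.83266197]
the job is handed in; nothing more can be done
None
```

I picked up the tongs, closed them on the chocolate croissant and lifted it about 15 cm above the tray; it hung steady for the last second and I handed the job in at 15.4 s with the gripper still squeezing.

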